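# Clamp the pressure cooker's lid and fit its weight

## Task

Get the pressure cooker on the island ready to cook: tighten the ratchet knob on its bridge clockwise until it slips and clicks, once or twice and at most three times, with a light hand that neither leans on the knob nor pulls it up. Set the pressure weight upright and fully home over the vent pipe on the lid without forcing it, and leave the pepper and salt mills and the cup alone.

Things in the scene. Friction and masses are not known exactly. Their poses are not given: they have to be found in the camera images.
- cooker: Stainless-steel pressure cooker, 220 mm across, standing fixed on a round cork mat; origin at the centre of the mat's underside, on the table; z up. The steel bridge spans the lid along its y axis (its top at z 186 mm, legs out to y = +-134 mm), black side handles stick out along +-y to 159 mm at 80 to 96 mm height. The vent pipe stands on its -x side.
- bridge: Steel bridge hooked under the pot's lugs, carrying the clamp screw and knob in its middle; origin and axes as cooker. Clockwise the screw's foot sinks 0.95 mm per rad. It starts up to 2.4 mm (2.5 rad) above the lid's boss, unknown how far; from touch to the set force is about 2 rad more (about 165 N on the lid when the ratchet slips under a light hand). The screw stays where it is left.
- lid: The lid, 228 mm across, rim top 147 mm above the table; origin on the cooker's axis, 140 mm above the table. When clamped it sinks by about 1.5 mm on its springy seal.
- knob_grip (a point): Middle of the black ribbed clamp knob, on its vertical axis: a round grip 54 mm across, 30 mm high (15 mm above and below this point), with the bridge 5 mm or more below it. Clockwise it drives the screw (about 0.23 N m free) and sinks with it; near the set torque (about 0.4 N m) it climbs 4 mm on spring-loaded saw teeth over half a radian, then drops back with a click. A red pointer is on top.
- ratchet (a joint): How far the knob has slipped on the screw, rad, clockwise from above; 0 at the start, 0.524 (one of 12 teeth) per click. It does not show how tight the lid is: each newton of leaning on the knob adds about 9 N of clamp force at the click and each newton of pulling up takes 9 N away, so over 3 N of leaning over-tightens; the hand must follow the knob down and up.
- weight: Loose pressure weight, about 90 g: upright, 44 mm high: steel body 30 mm across below, black cylindrical cap 32 mm across from 24 mm up; origin at the centre of its underside, z up. A bore 12 mm wide and 20 mm deep opens in its underside.
- vent_seat (a point): Centre of the top face of the brass vent collar on the lid, 80 mm from the cooker's axis, z up. A pipe 9 mm thick with a tapered tip rises 18 mm from it; the weight goes over the pipe until its underside rests on the collar (22 mm across), which is fully home.
- pepper: Pepper mill, dark wood with steel top, 48 mm across, 104 mm high; origin under its centre. Leave it alone.
- salt: Salt mill, white with steel top, same size and origin. Leave it alone.
- mug: Dark cup, 84 mm across, 62 mm high; origin under its centre. Leave it alone.
Not all that is in view belongs to the job. Of the things like the weight, leave any that is orange or pink; of the rest the larger one is meant.

How it is judged:
By the outcome, as a careful person would: the job done as asked, in the order asked, and still so for the second after the job is handed in, with the robot touching nothing.
It also fails if it takes over 72 s, if anything falls off the work surface, if the arm or the gripper's body presses on something with over 40 N, if the wrist force passes 120 N, or if a joint passes its speed limit or range.

## Robot

A 6-joint arm with a two-finger parallel gripper is mounted at the origin on the work surface. World frame = base frame: x ahead of the robot, y to its left, z up, the work surface at z = 0. Lengths are in m, angles in degrees, forces in N, time in s.
With the tool pointing down it reaches from about 0.325 to 0.775 m from the base axis. Payload 5.5 kg.
Tool frame: the origin (TCP) lies midway between the tips of the shut fingers; the grasp point (between the pads) lies 19 mm behind it; z points along the fingers, y is the line along which they close (so a half turn about z gives the same grasp; the last joint's range is limited). The gripper opens to 85 mm and grips with 20 to 120 N. Pads are 22 mm wide; open, the fingers measure 114 mm over their backs; the gripper's body (76 mm by 85 mm) begins 54 mm behind the grasp point. The pads swing forward as they close: fully open they stand 13 mm farther back than shut.
Start: joints at [63.1, 5.22, 70.514, -0, 104.267, -3.249], TCP at [0.241, 0.55, 0.231] pointing down, gripper open.
Joint ranges: [-164.24, 164.24], [-49.07, 125.15], [9.68, 141.18], [-86.29, 266.29], [3.28, 154.24], [-151.56, 151.56]. Speed limits (degrees/s): [147.25, 147.25, 172.46, 180, 180, 180].

## Interface

Orientations are given as a 3x3 rotation matrix whose columns are the frame's x, y, z axes.
In Python, from cell import * gives the robot as it stands. The module is installed in compiled form; this text tells all that it offers.
- The arm moves only by the tool carry_out, never from a script. Its arguments are lists of equal length, an entry for each row: "delta_pos": the shift along the tool's x, y, z in cm, a list of three; "dr": the turn, a rotation vector about the tool's x, y, z in rad, a list of three. A call has 1 to 12 rows; each row is the pose to reach, as a shift and turn from the pose commanded when the call began, along the tool's axes at that moment; what a row does not reach only later rows make up. A row lasts 1/8 s, in which the tool goes at most 62.5 mm and 10.7 degrees, less where a joint would pass 70% of its speed; a pose out of reach is approached as far as the arm can. A call with a gripper value outside its range is refused whole. "gripper" is the gripper command: -1 is shut, 1 is fully open, values between are in proportion, set as the call begins (left out, the last holds). The fingers move at their own pace and stop on an object; "force" is the grip in N (left out, the last holds). Time passes only in rows, so rows that repeat a pose let the fingers close. It gives the time, the measured TCP pose, the force, the opening and the grip force at its end, in the units of the state.
- read_state(): the state, without advancing time (a new reading comes with each control period).
- grab_frame(name): name is "scene" or "top"; returns a dict with "color" (480x640x3 uint8, blue, green, red), "K" (3x3 intrinsics, pixels), "distortion" ([k1, k2, p1, p2, k3] as OpenCV has them; the pictures are not rectified), "position" and "rotation" of the camera in the world. Camera axes: x right, y down, z forward; pixel columns grow to the right and rows downward; lengths in m; the calibration is good to about 2 mm. A picture is of the moment at which its call begins. There is no depth.
- finish_job(): hands the job in; it is judged then, once.
The state is a dict: "clock": time; "joint_positions": joint angles; "joint_velocities": joint speeds; "effort": joint torques, N m; "tcp_pos": TCP position; "eef_rot": TCP orientation; "contact_force": force on the tool from outside, world axes, zero at the start; "moment": the same for the moment, N m; "finger_gap": finger opening in m; "grasp_force": force on a finger pad.
Only numpy, scipy, OpenCV 4.12 (cv2) and the standard library are available. Lean on these libraries where they do the work, as an engineer would, in place of code of your own. Each camera call takes 0.05 s, during which the arm holds its last target. There are 200 camera calls.

## Working session

There is one attempt and no reset: what is moved stays moved. The work goes in short steps, Python scripts to look and compute and a tool call to move; the robot and the scene stay as the last step left them, time stands still between calls to the robot, and variables do not carry over. Pictures are saved under pics/ and viewed, at most 10 in all, crops included, and the job is handed in when it is done.

Besides the shell and the picture viewer there is one more tool, called after "Emit:" as name(argument=value, ...), one argument or row to a line, values as JSON. carry_out: Moves the arm, as the interface text tells. Its arguments: {"type":"object","properties":{"delta_pos":{"type":"array"},"dr":{"type":"array"},"gripper":{"type":"number"},"force":{"type":"number"}},"required":["delta_pos","dr"]}

```bash
mkdir -p pics; python3 - <<'E'
from cell import *
import cv2,numpy as np
s=read_state();print({k:np.round(v,3).tolist() for k,v in s.items()})
for n in("scene","top"):
    f=grab_frame(n);cv2.imwrite(f"pics/{n}0.png",f["color"]);print(n,f["K"],f["distortion"],f["position"],f["rotation"])
E
```

```text
{'clock': 0.0, 'joint_positions': [63.1, 5.264, 70.583, 0.0, 104.267, -3.249], 'joint_velocities': [-0.021, 0.019, 0.109, 0.114, -0.018, -0.04], 'effort': [0.0, -45.872, -41.804, 0.0, 0.011, 0.0], 'tcp_pos': [0.241, 0.549, 0.23], 'eef_rot': [[-0.916, 0.401, -0.001], [0.401, 0.916, -0.002], [0.0, -0.002, -1.0]], 'contact_force': [0.375, 0.757, -0.035], 'moment': [-0.02, -0.004, 0.001], 'grasp_force': 0.0, 'finger_gap': 0.085}
scene [[454.4092192    0.         314.48772422]
 [  0.         454.4092192  237.80483052]
 [  0.           0.           1.        ]] [-0.07135744  0.          0.          0.          0.        ] [ 1.07313987 -0.68129816  0.63052557] [[ 0.70943807  0.37735564 -0.59523133]
 [ 0.70436818 -0.35120415  0.61686393]
 [ 0.02372937 -0.85688877 -0.5149549 ]]
top [[569.54384386   0.         313.36714923]
 [  0.         569.54384386 239.51433541]
 [  0.           0.           1.        ]] [-0.09246735  0.          0.          0.          0.        ] [ 0.30552494 -0.12550877  1.28865603] [[ 7.72011717e-03 -9.83654894e-01  1.79898441e-01]
 [-9.99969874e-01 -7.44908757e-03  2.18208201e-03]
 [-8.06336407e-04 -1.79909867e-01 -9.83682769e-01]]
```

View pics/scene0.png

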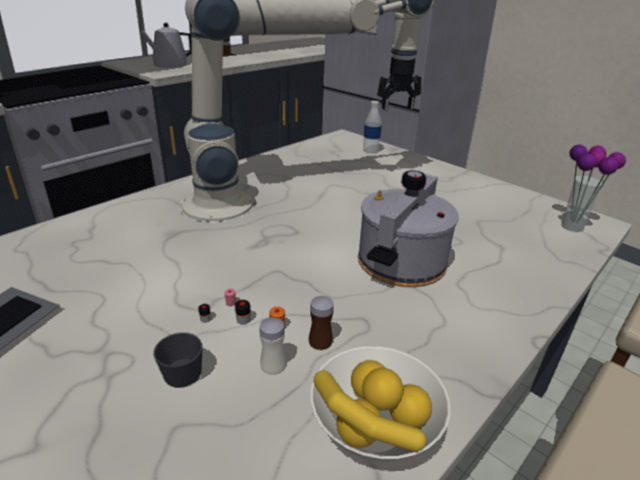

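View pics/top0.png

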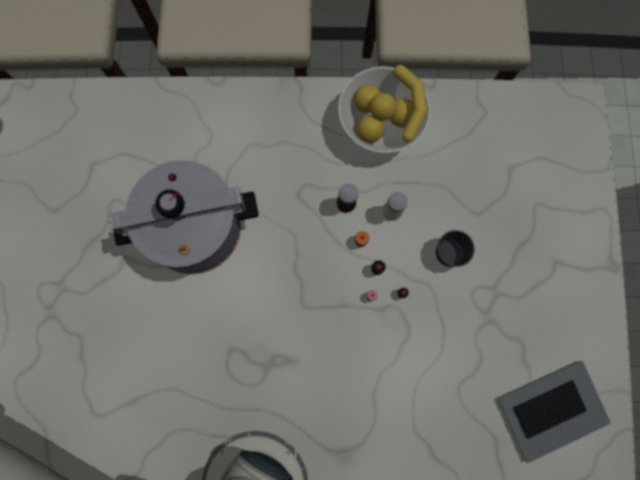

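Scene (443‑px view) shows the cooker with knob at (413,181) and brass vent at (379,196). Candidates, as scene / top pixels:
- large black-capped: (243,311) / (378,267)
- small black-capped: (204,312) / (403,293)
- pink: (230,297) / (372,296)
- orange: (277,315) / (362,239)

Orange and pink are excluded. Of the two left, the larger is the one at (243,311). I'll confirm it in a crop.

```bash
python3 - <<'E'
import cv2,numpy as np
s=cv2.imread("pics/scene0.png");t=cv2.imread("pics/top0.png")
r=lambda im,x,y,w,h:cv2.resize(im[y:y+h,x:x+w],(400,300),interpolation=cv2.INTER_CUBIC)
cv2.imwrite("pics/crop1.png",np.vstack([np.hstack([r(s,190,270,100,75),r(t,340,230,80,60)]),np.hstack([r(s,345,160,120,90),r(t,110,155,160,120)])]))
E
```

```text
(no output)
```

View pics/crop1.png

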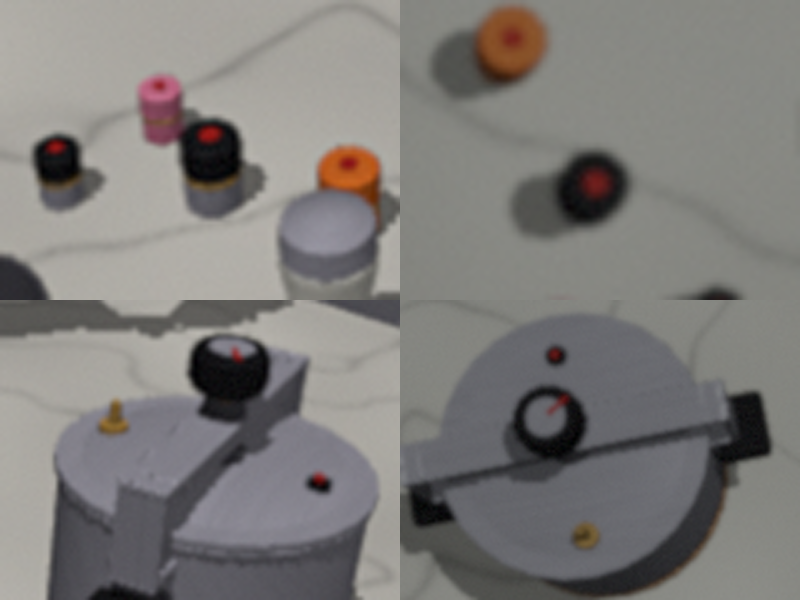

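The crop confirms it: the weight meant is the larger black-capped one, standing upright with a red dot on top. The knob is black with a silver top and red pointer, and the brass vent is on the lid's near side. Next I triangulate.

```bash
cat > h.py <<'E'
from cell import *
import cv2,numpy as np
def ray(f,p):
    u=cv2.undistortPoints(np.array([[p]],float),f["K"],np.array(f["distortion"]))[0,0]
    d=np.array(f["rotation"])@[u[0],u[1],1];return np.array(f["position"]),d/np.linalg.norm(d)
def tri(a,p,b,q):
    o1,d1=ray(a,p);o2,d2=ray(b,q);t=np.linalg.lstsq(np.c_[d1,-d2],o2-o1,rcond=None)[0]
    x,y=o1+t[0]*d1,o2+t[1]*d2;return (x+y)/2,np.linalg.norm(x-y)
def plane(f,p,z):
    o,d=ray(f,p);return o+d*(z-o[2])/d[2]
def blob(mask,box):
    x,y,w,h=box;m=np.zeros_like(mask);m[y:y+h,x:x+w]=mask[y:y+h,x:x+w]
    c=max(cv2.findContours(m,cv2.RETR_EXTERNAL,cv2.CHAIN_APPROX_NONE)[0],key=cv2.contourArea)
    c=cv2.convexHull(c);M=cv2.moments(c);return np.array([M["m10"],M["m01"]])/M["m00"],M["m00"],cv2.boundingRect(c)
def masks(im):
    h=cv2.cvtColor(im,cv2.COLOR_BGR2HSV);H,S,V=[c.astype(int) for c in cv2.split(h)];u=lambda m:(m*255).astype(np.uint8)
    return dict(dark=u((V<62)),red=u(((H<6)|(H>172))&(S>140)&(V>60)),brass=u((H>8)&(H<30)&(S>90)&(V>60)))
E
python3 - <<'E'
from h import *
S,T=grab_frame("scene"),grab_frame("top");ms,mt=masks(S["color"]),masks(T["color"])
def do(n,k,bs,bt):
    a,b=blob(ms[k],bs),blob(mt[k],bt);x,e=tri(S,a[0],T,b[0]);print(n,a,b,x.round(4),round(e,4));return a,b,x
do("wred","red",(230,295,26,20),(366,255,24,24))
for V in (45,60,75):
    for f,m in((S,ms),(T,mt)): m["dark"]=((f["color"].max(2)<V)*255).astype(np.uint8)
    print(V);do("wcap","dark",(230,295,26,20),(366,255,24,24));do("knob","dark",(398,168,32,24),(152,186,36,36))
do("vent","brass",(370,185,18,18),(174,240,20,20))
np.set_printoptions(linewidth=200)
print(ms["brass"][186:204,370:388]//255);print(mt["brass"][240:258,174:194]//255)
# bridge and handles, lid rim in top view
g=cv2.cvtColor(T["color"],cv2.COLOR_BGR2GRAY);print(S["color"][166:196,413].max(1),T["color"][182:222,170].max(1))
E
```

```text
wred (array([241.875 , 303.1875]), 16.0, (239, 301, 7, 5)) (array([378.94252874, 266.05747126]), 14.5, (377, 264, 5, 5)) [ 0.475  -0.2676  0.0436] 0.0008
45
wcap (array([242.23498965, 307.52173913]), 161.0, (235, 301, 15, 14)) (array([377.45710267, 267.20393812]), 118.5, (371, 261, 14, 13)) [ 0.4738 -0.2661  0.0309] 0.0002
knob (array([413.12910798, 181.43380282]), 355.0, (402, 172, 24, 20)) (array([170.07421105, 205.08407298]), 676.0, (155, 190, 30, 30)) [0.5692 0.1579 0.2143] 0.0025
60
wcap (array([242.15355805, 307.17977528]), 178.0, (235, 300, 15, 15)) (array([377.46816479, 267.44818976]), 133.5, (371, 261, 14, 14)) [ 0.4733 -0.266   0.0313] 0.0
knob (array([413.30942895, 181.31252767]), 376.5, (402, 172, 24, 20)) (array([169.20521945, 206.7186635 ]), 843.0, (153, 190, 35, 32)) [0.5671 0.1605 0.2129] 0.0045
75
wcap (array([242.2478185, 307.2452007]), 191.0, (235, 300, 16, 15)) (array([377.10064935, 267.58549784]), 154.0, (370, 261, 15, 14)) [ 0.473  -0.2654  0.0306] 0.0003
knob (array([413.51428571, 181.29151139]), 402.5, (402, 171, 24, 21)) (array([168.86100457, 206.61150685]), 
[... 1261 characters left out ...]
1 1 1 1 1 1 1 1 1 0 0 0 0 0]
 [0 0 0 0 0 0 1 1 1 1 1 1 1 1 1 0 0 0 0 0]
 [0 0 0 0 0 0 1 1 1 1 1 1 1 1 1 0 0 0 0 0]
 [0 0 0 0 0 0 1 1 1 1 1 1 1 1 1 0 0 0 0 0]
 [0 0 0 0 0 0 0 1 1 1 1 1 1 1 0 0 0 0 0 0]
 [0 0 0 0 0 0 0 0 1 1 1 1 1 0 0 0 0 0 0 0]
 [0 0 0 0 0 0 0 0 0 0 0 0 0 0 0 0 0 0 0 0]
 [0 0 0 0 0 0 0 0 0 0 0 0 0 0 0 0 0 0 0 0]
 [0 0 0 0 0 0 0 0 0 0 0 0 0 0 0 0 0 0 0 0]
 [0 0 0 0 0 0 0 0 0 0 0 0 0 0 0 0 0 0 0 0]]
[ 94 108 139 150 106 101 131 137 136 129 100  50  23  24  22  15   6  17  14   8  14  15  18  17  29  39  36  32  31  33] [101 107 108 107 107 104  91  64  36  23  26  54  84 100 103 104 106 106 103 100 106 109 109 109 109 103  91  65  39  19  15  10  11  10   6  16  34  47  59  62]
```

```bash
cat >> h.py <<'E'
def delta(c,cy,p,yaw=None):
    "tool-axis shift in cm (x,y,z) and turn about tool z, from commanded pos c, yaw cy (deg)"
    a=np.radians(cy);R=np.array([[np.cos(a),np.sin(a),0],[np.sin(a),-np.cos(a),0],[0,0,-1]])
    return (R.T@(np.array(p)-c)*100).round(2),None if yaw is None else round(-np.radians(yaw-cy),3)
E
python3 - <<'E'
from h import *
S,T=grab_frame("scene"),grab_frame("top")
print("collar",tri(S,(378.6,197.4),T,(184,249)),"tip-ish",tri(S,(379.4,190.),T,(184.2,248.5)))
m=(T["color"].max(2)<45).astype(np.uint8)*255
k=[(410.5+3,181)];print("knob top-view planes",plane(T,(170.1,205.1),.213),plane(S,(413.2,181.4),.213))
print("bottle",plane(S,(373,150),0),"red float",plane(T,(172,177),.15))
c=np.array([.241,.55,.231]);cy=156.35
print(delta(c,cy,[.241,.55,.33]),delta(c,cy,[.568,.158,.31],248.5))
# silver knob top
im=T["color"];g=((im.max(2)>75)&(im.max(2)<130)).astype(np.uint8)*255
sub=g[190:215,156:184];n,l,st,ce=cv2.connectedComponentsWithStats(sub);print(st,ce+[156,190])
E
```

```text
collar (array([0.49207043, 0.14008232, 0.15214793]), np.float64(0.0007708182867087772)) tip-ish (array([0.49163288, 0.1367815 , 0.17219096]), np.float64(0.005628193888767825))
knob top-view planes [0.56848962 0.15737012 0.213     ] [0.56801043 0.16255755 0.213     ]
bottle [0.0211484  0.73426535 0.        ] red float [0.64429607 0.17337776 0.15      ]
(array([ 0. ,  0. , -9.9]), None) (array([-45.68, -22.79,  -7.9 ]), np.float64(-1.608))
[[  0   0  28  25 434]
 [  0   0   8   8  25]
 [ 20   0   8   9  31]
 [  4   4  17  16 205]
 [ 26  20   2   4   5]] [[169.95852535 203.58986175]
 [157.92       191.92      ]
 [180.96774194 192.29032258]
 [167.88292683 201.09268293]
 [182.8        211.8       ]]
```

Emit:
carry_out(
  delta_pos=[
    [0,0,-6],
    [0,0,-10],
    [-5.5,-2.7,-10],
    [-11,-5.5,-10],
    [-16.5,-8.2,-10],
    [-22,-11,-10],
    [-27.5,-13.7,-10],
    [-33,-16.4,-10],
    [-38.5,-19.1,-10],
    [-42.5,-21.2,-9],
    [-45.68,-22.87,-8],
    [-45.68,-22.87,-8],
  ],
  dr=[
    [0,0,-0.15],
    [0,0,-0.3],
    [0,0,-0.45],
    [0,0,-0.6],
    [0,0,-0.75],
    [0,0,-0.9],
    [0,0,-1.05],
    [0,0,-1.2],
    [0,0,-1.35],
    [0,0,-1.5],
    [0,0,-1.608],
    [0,0,-1.608],
  ],
  gripper=1,
  force=30,
)

```text
clock: 1.8
tcp_pos: [0.5683, 0.1547, 0.3092]
eef_rot: [[-0.37, -0.929, -0.003], [-0.929, 0.37, -0.001], [0.002, 0.002, -1.0]]
contact_force: [0.2, 1.1, -0.1]
finger_gap: 0.0853
grasp_force: 0.0
```

```bash
python3 - <<'E'
from h import *
f=grab_frame("scene");f=grab_frame("scene")
s=read_state();print({k:np.round(v,4).tolist() for k,v in s.items()})
cv2.imwrite("pics/s2.png",cv2.resize(f["color"][40:260,300:500],None,fx=3,fy=2.7))
E
```

```text
{'clock': 1.9, 'joint_positions': [12.1348, 5.3237, 62.2274, 0.0285, 112.4817, -146.2408], 'joint_velocities': [1.4736, -0.9932, -0.4524, 0.0598, 0.0354, 0.0203], 'effort': [-1.0848, -43.8329, -40.2829, -0.1058, -0.0577, -0.0755], 'tcp_pos': [0.5672, 0.1569, 0.3112], 'eef_rot': [[-0.3683, -0.9297, -0.0007], [-0.9297, 0.3683, 0.0003], [-0.0001, 0.0007, -1.0]], 'contact_force': [-0.6534, 0.1699, 0.1464], 'moment': [0.0055, 0.055, -0.022], 'grasp_force': 0.0, 'finger_gap': 0.0856}
```

View pics/s2.png

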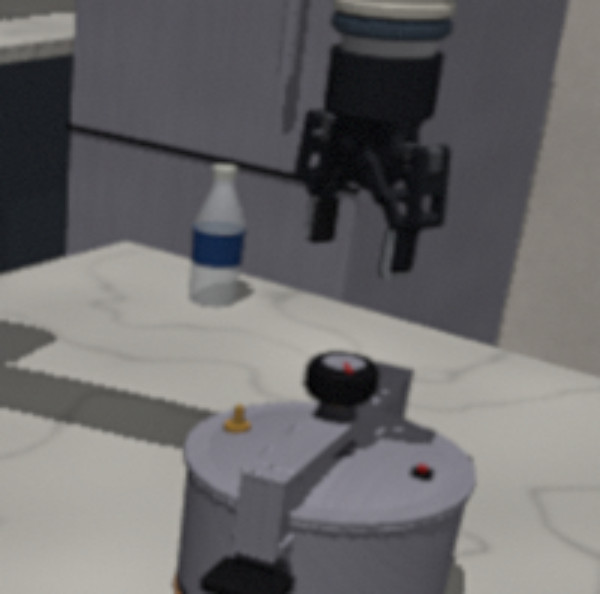

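Emit:
carry_out(
  delta_pos=[
    [0,0,3],
    [0,0,6],
    [0,0,8],
    [-0.1,0,10],
    [-0.1,0,11],
    [-0.1,0,11.8],
    [-0.1,0,11.8],
  ],
  dr=[
    [0,0,0],
    [0,0,0],
    [0,0,0],
    [0,0,0],
    [0,0,0],
    [0,0,0],
    [0,0,0],
  ],
)

```text
clock: 2.78
tcp_pos: [0.5677, 0.1579, 0.1931]
eef_rot: [[-0.367, -0.93, -0.0], [-0.93, 0.367, -0.0], [0.0, 0.0, -1.0]]
contact_force: [0.7, -0.1, 0.2]
finger_gap: 0.0854
grasp_force: 0.0
```

```bash
python3 - <<'E'
from h import *
f=grab_frame("scene");g=grab_frame("top")
s=read_state();print({k:np.round(v,4).tolist() for k,v in s.items() if k in("contact_force","moment","tcp_pos")})
cv2.imwrite("pics/s3.png",np.hstack([cv2.resize(f["color"][140:210,375:455],(400,350)),cv2.resize(g["color"][170:240,130:210],(400,350))]))
E
```

```text
{'tcp_pos': [0.568, 0.1578, 0.194], 'contact_force': [1.1776, 0.311, 0.0168], 'moment': [0.0172, 0.0271, -0.0521]}
```

View pics/s3.png

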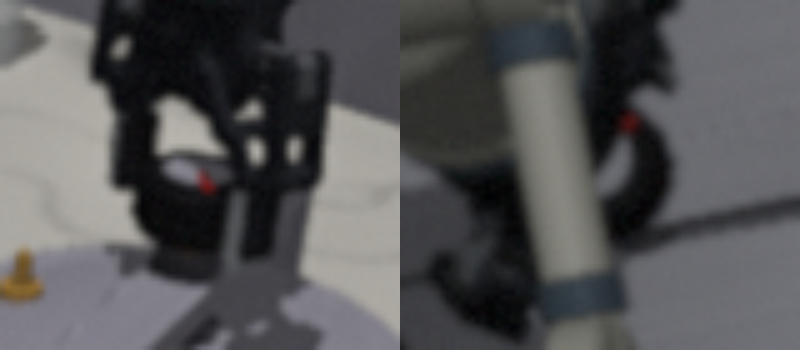

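The fingers straddle the knob, with the red pointer still visible between them in both views. Now I close lightly.

Emit:
carry_out(
  delta_pos=[
    [0,0,0],
    [0,0,0],
    [0,0,0],
    [0,0,0],
    [0,0,0],
    [0,0,0],
    [0,0,0],
    [0,0,0],
  ],
  dr=[
    [0,0,0],
    [0,0,0],
    [0,0,0],
    [0,0,0],
    [0,0,0],
    [0,0,0],
    [0,0,0],
    [0,0,0],
  ],
  gripper=-1,
  force=30,
)

```text
clock: 3.88
tcp_pos: [0.5708, 0.1567, 0.1954]
eef_rot: [[-0.369, -0.93, 0.009], [-0.93, 0.369, -0.001], [-0.003, -0.008, -1.0]]
contact_force: [10.6, -2.1, 2.2]
finger_gap: 0.0531
grasp_force: 33.5
```

```bash
cat > st.py <<'E'
from h import *
s=read_state();R=s["eef_rot"];print({k:np.round(v,4).tolist() for k,v in s.items() if k in("contact_force","moment","tcp_pos","finger_gap","grasp_force","clock")},"yaw",round(np.degrees(np.arctan2(R[1][0],R[0][0])),2),"j6",round(s["joint_positions"][5],1),"Ftool",(np.array(R).T@s["contact_force"]).round(2))
E
python3 st.py
```

```text
{'clock': 3.875, 'tcp_pos': [0.5708, 0.1567, 0.1954], 'contact_force': [10.5869, -2.0932, 2.235], 'moment': [-0.4965, -1.5181, 0.0372], 'grasp_force': 33.4549, 'finger_gap': 0.0531} yaw -111.63 j6 -146.3 Ftool [ -1.96 -10.63  -2.14]
```

Emit:
carry_out(
  delta_pos=[
    [0,-0.15,-0.1],
    [0,-0.3,-0.15],
    [0,-0.3,-0.15],
    [0,-0.3,-0.15],
  ],
  dr=[
    [0,0,0],
    [0,0,0],
    [0,0,0],
    [0,0,0],
  ],
)

```text
clock: 4.38
tcp_pos: [0.571, 0.1566, 0.1954]
eef_rot: [[-0.367, -0.93, 0.002], [-0.93, 0.367, -0.0], [-0.001, -0.002, -1.0]]
contact_force: [3.1, -0.8, 1.9]
finger_gap: 0.0528
grasp_force: 33.4
```

```bash
python3 st.py
```

```text
{'clock': 4.375, 'tcp_pos': [0.571, 0.1566, 0.1954], 'contact_force': [3.1045, -0.7682, 1.935], 'moment': [-0.1894, -0.5472, -0.084], 'grasp_force': 33.3598, 'finger_gap': 0.0528} yaw -111.53 j6 -146.4 Ftool [-0.43 -3.17 -1.93]
```

Emit:
carry_out(
  delta_pos=[
    [0,-0.13,-0.1],
    [0,-0.13,-0.1],
    [0,-0.13,-0.1],
  ],
  dr=[
    [0,0,0],
    [0,0,0],
    [0,0,0],
  ],
)

```text
clock: 4.75
tcp_pos: [0.5712, 0.1565, 0.1955]
eef_rot: [[-0.366, -0.93, -0.002], [-0.93, 0.366, 0.0], [0.0, 0.001, -1.0]]
contact_force: [-1.3, 0.7, 0.5]
finger_gap: 0.053
grasp_force: 33.2
```

```bash
python3 st.py
```

```text
{'clock': 4.75, 'tcp_pos': [0.5712, 0.1565, 0.1955], 'contact_force': [-1.3069, 0.7469, 0.4813], 'moment': [0.1934, 0.2808, -0.035], 'grasp_force': 33.2228, 'finger_gap': 0.053} yaw -111.5 j6 -146.5 Ftool [-0.22  1.49 -0.48]
```

Emit:
carry_out(
  delta_pos=[
    [0,0,0.01],
    [0,0,0.02],
    [0,0,0.02],
    [0,0,0.03],
    [0,0,0.04],
    [0,0,0.05],
    [0,0,0.05],
  ],
  dr=[
    [0,0,0.08],
    [0,0,0.16],
    [0,0,0.25],
    [0,0,0.33],
    [0,0,0.42],
    [0,0,0.5],
    [0,0,0.5],
  ],
)

```text
clock: 5.62
tcp_pos: [0.5712, 0.1566, 0.195]
eef_rot: [[-0.767, -0.642, -0.001], [-0.642, 0.767, 0.0], [0.001, 0.001, -1.0]]
contact_force: [-2.8, 2.0, 1.1]
finger_gap: 0.0528
grasp_force: 33.2
```

```bash
python3 st.py
```

```text
{'clock': 5.625, 'tcp_pos': [0.5712, 0.1566, 0.195], 'contact_force': [-2.819, 1.9941, 1.056], 'moment': [0.3742, 0.4464, -0.1259], 'grasp_force': 33.2232, 'finger_gap': 0.0528} yaw -140.1 j6 -117.9 Ftool [ 0.88  3.34 -1.05]
```

```bash
cat > ptr.py <<'E'
from h import *
def p(im,box):
    m=masks(im)["red"];x,y,w,h=box;q=np.argwhere(m[y:y+h,x:x+w]);return (len(q),(q.mean(0)[::-1]+[x,y]).round(1)) if len(q) else 0
B=(400,168,28,16)
if __name__=="__main__":
    print(p(cv2.imread("pics/scene0.png"),B),p(grab_frame("scene")["color"],B),p(cv2.imread("pics/top0.png"),(155,190,32,28)),p(grab_frame("top")["color"],(155,190,32,28)))
    import runpy;runpy.run_path("st.py")
E
python3 ptr.py
```

```text
(4, array([415.5, 177. ])) 0 (9, array([175.1, 194.3])) 0
{'clock': 5.725, 'tcp_pos': [0.5712, 0.1566, 0.195], 'contact_force': [-2.1865, 1.7914, 0.7164], 'moment': [0.4274, 0.5689, -0.1949], 'grasp_force': 33.2177, 'finger_gap': 0.053} yaw -140.06 j6 -117.9 Ftool [ 0.53  2.78 -0.71]
```

Emit:
carry_out(
  delta_pos=[
    [0,0.08,0],
    [0,0.08,0],
    [0,0.08,0.01],
    [0,0.08,0.01],
    [0,0.08,0.02],
  ],
  dr=[
    [0,0,0.1],
    [0,0,0.2],
    [0,0,0.3],
    [0,0,0.4],
    [0,0,0.5],
  ],
)

```text
clock: 6.35
tcp_pos: [0.5711, 0.1568, 0.1945]
eef_rot: [[-0.981, -0.193, -0.001], [-0.193, 0.981, -0.0], [0.001, -0.0, -1.0]]
contact_force: [-2.1, 0.4, -0.8]
finger_gap: 0.0529
grasp_force: 33.1
```

```bash
python3 ptr.py
```

```text
(4, array([415.5, 177. ])) 0 (9, array([175.1, 194.3])) 0
{'clock': 6.45, 'tcp_pos': [0.5711, 0.1568, 0.1946], 'contact_force': [-1.1378, 1.2958, -1.233], 'moment': [0.3099, 0.2108, -0.1873], 'grasp_force': 33.0823, 'finger_gap': 0.0533} yaw -168.79 j6 -89.1 Ftool [0.86 1.49 1.23]
```

Emit:
carry_out(
  delta_pos=[
    [0,0.03,0.04],
    [0,0.03,0.05],
    [0,0.03,0.06],
    [0,0.03,0.07],
    [0,0.03,0.08],
    [0,0.03,0.09],
    [0,0.03,0.1],
    [0,0.03,0.1],
  ],
  dr=[
    [0,0,0.1],
    [0,0,0.2],
    [0,0,0.3],
    [0,0,0.4],
    [0,0,0.5],
    [0,0,0.6],
    [0,0,0.7],
    [0,0,0.8],
  ],
)

```text
clock: 7.45
tcp_pos: [0.5712, 0.1571, 0.1939]
eef_rot: [[-0.823, 0.568, -0.0], [0.568, 0.823, -0.0], [-0.0, -0.0, -1.0]]
contact_force: [-1.7, 1.0, -1.6]
finger_gap: 0.053
grasp_force: 33.1
```

```bash
python3 st.py
```

```text
{'clock': 7.45, 'tcp_pos': [0.5712, 0.1571, 0.1939], 'contact_force': [-1.7021, 0.9525, -1.6167], 'moment': [0.2121, 0.1234, 0.2172], 'grasp_force': 33.1024, 'finger_gap': 0.053} yaw 145.36 j6 -43.3 Ftool [ 1.94 -0.18  1.62]
```

Emit:
carry_out(
  delta_pos=[
    [0.05,0,0.05],
    [0.05,0,0.06],
    [0.05,0,0.07],
    [0.05,0,0.08],
    [0.05,0,0.09],
  ],
  dr=[
    [0,0,0.1],
    [0,0,0.2],
    [0,0,0.3],
    [0,0,0.4],
    [0,0,0.5],
  ],
)

```text
clock: 8.07
tcp_pos: [0.5713, 0.1572, 0.1935]
eef_rot: [[-0.449, 0.893, 0.002], [0.893, 0.449, -0.0], [-0.001, 0.001, -1.0]]
contact_force: [-0.6, -0.2, -0.1]
finger_gap: 0.053
grasp_force: 33.2
```

```bash
python3 st.py
```

```text
{'clock': 8.075, 'tcp_pos': [0.5713, 0.1572, 0.1935], 'contact_force': [-0.6493, -0.2275, -0.0541], 'moment': [0.0071, -0.0598, 0.2557], 'grasp_force': 33.1906, 'finger_gap': 0.053} yaw 116.71 j6 -14.6 Ftool [ 0.09 -0.68  0.05]
```

Emit:
carry_out(
  delta_pos=[
    [0,0,0.01],
    [0,0,0.02],
    [0,0,0.03],
    [0,0,0.04],
  ],
  dr=[
    [0,0,0.1],
    [0,0,0.2],
    [0,0,0.3],
    [0,0,0.4],
  ],
)

```text
clock: 8.57
tcp_pos: [0.5714, 0.1572, 0.1932]
eef_rot: [[-0.066, 0.998, 0.002], [0.998, 0.066, -0.0], [-0.0, 0.002, -1.0]]
contact_force: [0.7, 0.4, 0.2]
finger_gap: 0.053
grasp_force: 33.2
```

```bash
python3 st.py
```

```text
{'clock': 8.575, 'tcp_pos': [0.5714, 0.1572, 0.1932], 'contact_force': [0.6873, 0.3762, 0.2489], 'moment': [0.0734, -0.1449, 0.3016], 'grasp_force': 33.2039, 'finger_gap': 0.053} yaw 93.79 j6 8.3 Ftool [ 0.33  0.71 -0.25]
```

Emit:
carry_out(
  delta_pos=[
    [0,0,0.01],
    [0,0,0.02],
    [0,0,0.03],
  ],
  dr=[
    [0,0,0.1],
    [0,0,0.2],
    [0,0,0.3],
  ],
)

```text
clock: 8.95
tcp_pos: [0.5715, 0.1572, 0.193]
eef_rot: [[0.232, 0.973, 0.002], [0.973, -0.232, -0.0], [0.0, 0.002, -1.0]]
contact_force: [1.2, 0.2, 1.1]
finger_gap: 0.0532
grasp_force: 33.2
```

```bash
python3 st.py
```

```text
{'clock': 8.95, 'tcp_pos': [0.5715, 0.1572, 0.193], 'contact_force': [1.2441, 0.2203, 1.1029], 'moment': [0.0484, -0.1621, 0.3297], 'grasp_force': 33.2105, 'finger_gap': 0.0532} yaw 76.6 j6 25.5 Ftool [ 0.5   1.16 -1.1 ]
```

Emit:
carry_out(
  delta_pos=[
    [0,0.04,-0.02],
    [0,0.04,-0.02],
  ],
  dr=[
    [0,0,0.1],
    [0,0,0.2],
  ],
)

```text
clock: 9.2
tcp_pos: [0.5716, 0.1571, 0.1929]
eef_rot: [[0.42, 0.907, 0.001], [0.907, -0.42, -0.0], [0.0, 0.001, -1.0]]
contact_force: [0.5, 0.9, 0.2]
finger_gap: 0.0528
grasp_force: 33.2
```

```bash
python3 st.py
```

```text
{'clock': 9.2, 'tcp_pos': [0.5716, 0.1571, 0.1929], 'contact_force': [0.4909, 0.8554, 0.2024], 'moment': [0.0403, -0.0479, 0.3133], 'grasp_force': 33.1726, 'finger_gap': 0.0528} yaw 65.15 j6 36.9 Ftool [ 0.98  0.09 -0.2 ]
```

Emit:
carry_out(
  delta_pos=[
    [0,0,0.01],
    [0,0,0.02],
  ],
  dr=[
    [0,0,0.1],
    [0,0,0.2],
  ],
)

```text
clock: 9.45
tcp_pos: [0.5717, 0.1571, 0.1927]
eef_rot: [[0.592, 0.806, 0.001], [0.806, -0.592, -0.0], [0.0, 0.001, -1.0]]
contact_force: [-0.4, 0.3, 0.9]
finger_gap: 0.0528
grasp_force: 33.2
```

```bash
python3 st.py
```

```text
{'clock': 9.45, 'tcp_pos': [0.5717, 0.1571, 0.1927], 'contact_force': [-0.3889, 0.33, 0.8969], 'moment': [-0.0339, -0.1003, 0.3147], 'grasp_force': 33.1675, 'finger_gap': 0.0528} yaw 53.69 j6 48.4 Ftool [ 0.04 -0.51 -0.9 ]
```

Emit:
carry_out(
  delta_pos=[
    [0,0,0],
    [0,0,0.01],
  ],
  dr=[
    [0,0,0.1],
    [0,0,0.2],
  ],
)

```text
clock: 9.7
tcp_pos: [0.5717, 0.157, 0.1925]
eef_rot: [[0.741, 0.672, 0.001], [0.672, -0.741, -0.001], [0.001, 0.001, -1.0]]
contact_force: [0.2, -0.1, 0.4]
finger_gap: 0.0533
grasp_force: 33.2
```

```bash
python3 st.py
```

```text
{'clock': 9.7, 'tcp_pos': [0.5717, 0.157, 0.1925], 'contact_force': [0.1851, -0.1228, 0.3805], 'moment': [-0.0955, -0.138, 0.3677], 'grasp_force': 33.1567, 'finger_gap': 0.0533} yaw 42.22 j6 59.9 Ftool [ 0.05  0.22 -0.38]
```

Emit:
carry_out(
  delta_pos=[
    [0,0,0.01],
    [0,0,0.02],
  ],
  dr=[
    [0,0,0.1],
    [0,0,0.2],
  ],
)

```text
clock: 9.95
tcp_pos: [0.5717, 0.157, 0.1924]
eef_rot: [[0.859, 0.511, 0.002], [0.511, -0.859, -0.001], [0.001, 0.001, -1.0]]
contact_force: [0.7, 0.4, 0.2]
finger_gap: 0.0526
grasp_force: 33.2
```

```bash
python3 st.py
```

```text
{'clock': 9.95, 'tcp_pos': [0.5717, 0.157, 0.1924], 'contact_force': [0.7361, 0.3506, 0.2051], 'moment': [-0.0443, -0.0974, 0.3501], 'grasp_force': 33.1613, 'finger_gap': 0.0526} yaw 30.76 j6 71.3 Ftool [ 0.81  0.08 -0.2 ]
```

Emit:
carry_out(
  delta_pos=[
    [0,0,0.01],
    [0,0,0.01],
  ],
  dr=[
    [0,0,0.08],
    [0,0,0.16],
  ],
)

```text
clock: 10.2
tcp_pos: [0.5717, 0.1569, 0.1923]
eef_rot: [[0.93, 0.369, 0.002], [0.369, -0.93, -0.001], [0.001, 0.001, -1.0]]
contact_force: [1.3, -0.1, -0.2]
finger_gap: 0.0527
grasp_force: 33.2
```

```bash
python3 st.py
```

```text
{'clock': 10.2, 'tcp_pos': [0.5717, 0.1569, 0.1923], 'contact_force': [1.2999, -0.1021, -0.1923], 'moment': [-0.1579, -0.0974, 0.3208], 'grasp_force': 33.1644, 'finger_gap': 0.0527} yaw 21.63 j6 80.5 Ftool [1.17 0.57 0.19]
```

Emit:
carry_out(
  delta_pos=[
    [0.03,0,0.01],
    [0.03,0,0.02],
  ],
  dr=[
    [0,0,0.08],
    [0,0,0.16],
  ],
)

```text
clock: 10.45
tcp_pos: [0.5718, 0.1569, 0.1922]
eef_rot: [[0.976, 0.216, 0.001], [0.216, -0.976, -0.001], [0.001, 0.001, -1.0]]
contact_force: [-0.6, -0.2, 2.2]
finger_gap: 0.0532
grasp_force: 33.2
```

```bash
python3 st.py
```

```text
{'clock': 10.45, 'tcp_pos': [0.5718, 0.1569, 0.1922], 'contact_force': [-0.5635, -0.2094, 2.2296], 'moment': [-0.2175, 0.0872, 0.4254], 'grasp_force': 33.2095, 'finger_gap': 0.0532} yaw 12.46 j6 89.6 Ftool [-0.59  0.09 -2.23]
```

Emit:
carry_out(
  delta_pos=[
    [0,0,-0.05],
    [0,0,-0.06],
  ],
  dr=[
    [0,0,0.02],
    [0,0,0.05],
  ],
)

```text
clock: 10.7
tcp_pos: [0.5717, 0.1569, 0.1922]
eef_rot: [[0.986, 0.166, 0.0], [0.166, -0.986, -0.001], [0.0, 0.001, -1.0]]
contact_force: [2.2, -1.9, -1.6]
finger_gap: 0.0529
grasp_force: 33.1
```

```bash
python3 st.py
```

```text
{'clock': 10.7, 'tcp_pos': [0.5717, 0.1569, 0.1922], 'contact_force': [2.1817, -1.883, -1.6471], 'moment': [-0.374, -0.1716, 0.3937], 'grasp_force': 33.059, 'finger_gap': 0.0529} yaw 9.58 j6 92.5 Ftool [1.84 2.22 1.65]
```

Emit:
carry_out(
  delta_pos=[
    [0,0,0.02],
    [0,0,0.03],
  ],
  dr=[
    [0,0,0.05],
    [0,0,0.1],
  ],
)

```text
clock: 10.95
tcp_pos: [0.5717, 0.1569, 0.1921]
eef_rot: [[0.998, 0.066, 0.0], [0.066, -0.998, -0.001], [0.0, 0.001, -1.0]]
contact_force: [1.1, -2.7, -1.2]
finger_gap: 0.0532
grasp_force: 33.1
```

```bash
python3 st.py
```

```text
{'clock': 10.95, 'tcp_pos': [0.5717, 0.1569, 0.1921], 'contact_force': [1.1383, -2.7269, -1.1974], 'moment': [-0.5086, -0.1651, 0.3635], 'grasp_force': 33.1263, 'finger_gap': 0.0532} yaw 3.76 j6 98.3 Ftool [0.96 2.79 1.2 ]
```

Emit:
carry_out(
  delta_pos=[
    [0.03,0.1,0.03],
    [0.03,0.1,0.04],
  ],
  dr=[
    [0,0,0.06],
    [0,0,0.12],
  ],
)

```text
clock: 11.2
tcp_pos: [0.5718, 0.1567, 0.192]
eef_rot: [[0.999, -0.054, 0.0], [-0.054, -0.999, 0.001], [0.0, -0.001, -1.0]]
contact_force: [-0.5, 0.0, 0.5]
finger_gap: 0.0533
grasp_force: 33.2
```

```bash
python3 st.py
```

```text
{'clock': 11.2, 'tcp_pos': [0.5718, 0.1567, 0.192], 'contact_force': [-0.5456, 0.0016, 0.4725], 'moment': [-0.0745, 0.1122, 0.3838], 'grasp_force': 33.197, 'finger_gap': 0.0533} yaw -3.08 j6 105.1 Ftool [-0.54  0.03 -0.47]
```

Emit:
carry_out(
  delta_pos=[
    [0,0,0.0],
    [0,0,0.01],
  ],
  dr=[
    [0,0,0.06],
    [0,0,0.12],
  ],
)

```text
clock: 11.45
tcp_pos: [0.5718, 0.1567, 0.1919]
eef_rot: [[0.985, -0.173, 0.0], [-0.173, -0.985, 0.0], [0.0, -0.0, -1.0]]
contact_force: [-0.4, 1.2, 0.6]
finger_gap: 0.053
grasp_force: 33.2
```

```bash
python3 st.py
```

```text
{'clock': 11.45, 'tcp_pos': [0.5718, 0.1567, 0.1919], 'contact_force': [-0.4152, 1.2152, 0.5933], 'moment': [-0.1187, 0.0611, 0.4238], 'grasp_force': 33.1854, 'finger_gap': 0.053} yaw -9.96 j6 112.0 Ftool [-0.62 -1.13 -0.59]
```

Emit:
carry_out(
  delta_pos=[
    [0,0,0],
    [0,0,0],
    [0,0,0],
    [0,0,0],
    [0,0,0],
    [0,0,0],
    [0,0,0],
    [0,0,0],
    [0,0,0],
    [0,0,0],
    [0,0,0],
    [0,0,0],
  ],
  dr=[
    [0,0,0],
    [0,0,0],
    [0,0,0],
    [0,0,-0.18],
    [0,0,-0.36],
    [0,0,-0.54],
    [0,0,-0.72],
    [0,0,-0.9],
    [0,0,-1.08],
    [0,0,-1.26],
    [0,0,-1.44],
    [0,0,-1.6],
  ],
  gripper=1,
)

```text
clock: 12.95
tcp_pos: [0.5718, 0.1565, 0.1917]
eef_rot: [[0.138, 0.99, 0.0], [0.99, -0.138, 0.0], [0.0, 0.0, -1.0]]
contact_force: [0.7, 0.1, 0.7]
finger_gap: 0.0854
grasp_force: 0.0
```

```bash
python3 ptr.py
```

```text
(4, array([415.5, 177. ])) 0 (9, array([175.1, 194.3])) 0
{'clock': 13.05, 'tcp_pos': [0.5718, 0.1564, 0.1917], 'contact_force': [-0.3966, 0.4469, -0.1938], 'moment': [0.0223, -0.0582, -0.0538], 'grasp_force': 0.0, 'finger_gap': 0.0854} yaw 81.83 j6 20.2 Ftool [ 0.39 -0.46  0.19]
```

Emit:
carry_out(
  delta_pos=[
    [0,0,-0.04],
    [0,0,-0.04],
    [0,0,-0.04],
    [0,0,-0.04],
    [0,0,-0.04],
    [0,0,-0.04],
    [0,0,-0.04],
    [0,0,-0.04],
  ],
  dr=[
    [0,0,0],
    [0,0,0],
    [0,0,0],
    [0,0,0],
    [0,0,0],
    [0,0,0],
    [0,0,0],
    [0,0,0],
  ],
  gripper=-1,
)

```text
clock: 14.05
tcp_pos: [0.5715, 0.1565, 0.1925]
eef_rot: [[0.143, 0.99, -0.0], [0.99, -0.143, 0.0], [0.0, -0.0, -1.0]]
contact_force: [-4.7, 0.8, 5.1]
finger_gap: 0.053
grasp_force: 32.1
```

```bash
python3 ptr.py
```

```text
(4, array([415.5, 177. ])) 0 (9, array([175.1, 194.3])) 0
{'clock': 14.15, 'tcp_pos': [0.5716, 0.1565, 0.1924], 'contact_force': [-5.0322, 0.0755, 4.4711], 'moment': [0.0385, 0.9127, -0.0662], 'grasp_force': 32.1074, 'finger_gap': 0.0531} yaw 81.75 j6 20.3 Ftool [-0.65 -4.99 -4.47]
```

Emit:
carry_out(
  delta_pos=[
    [0,-0.1,-0.05],
    [0,-0.17,-0.1],
    [0,-0.17,-0.1],
  ],
  dr=[
    [0,0,0],
    [0,0,0],
    [0,0,0],
  ],
)

```text
clock: 14.52
tcp_pos: [0.5711, 0.1565, 0.1925]
eef_rot: [[0.144, 0.99, 0.002], [0.99, -0.144, -0.0], [0.0, 0.002, -1.0]]
contact_force: [5.2, -0.8, -1.8]
finger_gap: 0.0529
grasp_force: 32.0
```

```bash
python3 ptr.py
```

```text
(4, array([415.5, 177. ])) 0 (9, array([175.1, 194.3])) 0
{'clock': 14.625, 'tcp_pos': [0.5712, 0.1565, 0.1926], 'contact_force': [5.7263, -0.1148, -2.2873], 'moment': [-0.0356, -0.8731, -0.034], 'grasp_force': 31.9882, 'finger_gap': 0.0532} yaw 81.72 j6 20.3 Ftool [0.71 5.68 2.3 ]
```

Emit:
carry_out(
  delta_pos=[
    [0,0.09,0.035],
    [0,0.09,0.035],
    [0,0.09,0.04],
    [0,0.09,0.045],
  ],
  dr=[
    [0,0,0],
    [0,0,0.02],
    [0,0,0.06],
    [0,0,0.1],
  ],
)

```text
clock: 15.12
tcp_pos: [0.5712, 0.1566, 0.193]
eef_rot: [[0.243, 0.97, 0.001], [0.97, -0.243, -0.0], [0.0, 0.001, -1.0]]
contact_force: [2.5, -0.1, 1.6]
finger_gap: 0.0532
grasp_force: 32.2
```

```bash
python3 ptr.py
```

```text
(4, array([415.5, 177. ])) 0 (9, array([175.1, 194.3])) 0
{'clock': 15.225, 'tcp_pos': [0.5712, 0.1565, 0.193], 'contact_force': [2.031, -0.5812, 1.4076], 'moment': [-0.0682, -0.4004, 0.2105], 'grasp_force': 32.2105, 'finger_gap': 0.053} yaw 75.98 j6 26.1 Ftool [-0.07  2.11 -1.41]
```

Emit:
carry_out(
  delta_pos=[
    [0,0.03,-0.045],
    [0,0.05,-0.07],
    [0,0.05,-0.1],
  ],
  dr=[
    [0,0,0.035],
    [0,0,0.07],
    [0,0,0.1],
  ],
)

```text
clock: 15.6
tcp_pos: [0.5713, 0.1565, 0.1937]
eef_rot: [[0.339, 0.941, -0.001], [0.941, -0.339, 0.0], [-0.0, -0.001, -1.0]]
contact_force: [0.3, 0.4, 2.4]
finger_gap: 0.053
grasp_force: 32.2
```

```bash
python3 st.py
```

```text
{'clock': 15.6, 'tcp_pos': [0.5713, 0.1565, 0.1937], 'contact_force': [0.2564, 0.4111, 2.3651], 'moment': [-0.0462, -0.0725, 0.4024], 'grasp_force': 32.2308, 'finger_gap': 0.053} yaw 70.19 j6 31.8 Ftool [ 0.47  0.1  -2.37]
```

Emit:
carry_out(
  delta_pos=[
    [0,0,-0.06],
    [0,0,-0.085],
    [0,0,-0.11],
  ],
  dr=[
    [0,0,0.035],
    [0,0,0.07],
    [0,0,0.1],
  ],
)

```text
clock: 15.98
tcp_pos: [0.5712, 0.1565, 0.1943]
eef_rot: [[0.431, 0.902, -0.001], [0.902, -0.431, 0.0], [-0.0, -0.001, -1.0]]
contact_force: [0.1, 1.0, -0.5]
finger_gap: 0.0532
grasp_force: 32.1
```

```bash
python3 st.py
```

```text
{'clock': 15.975, 'tcp_pos': [0.5712, 0.1565, 0.1943], 'contact_force': [0.0976, 0.9839, -0.4796], 'moment': [0.059, -0.0259, 0.3013], 'grasp_force': 32.1284, 'finger_gap': 0.0532} yaw 64.45 j6 37.6 Ftool [ 0.93 -0.34  0.48]
```

Emit:
carry_out(
  delta_pos=[
    [0,0,-0.02],
    [0,0,-0.045],
    [0,0,-0.07],
  ],
  dr=[
    [0,0,0.035],
    [0,0,0.07],
    [0,0,0.1],
  ],
)

```text
clock: 16.35
tcp_pos: [0.5712, 0.1565, 0.195]
eef_rot: [[0.519, 0.855, -0.001], [0.855, -0.519, -0.0], [-0.001, -0.001, -1.0]]
contact_force: [-0.9, 1.1, -1.8]
finger_gap: 0.053
grasp_force: 32.1
```

```bash
python3 st.py
```

```text
{'clock': 16.35, 'tcp_pos': [0.5712, 0.1565, 0.195], 'contact_force': [-0.9497, 1.1071, -1.8412], 'moment': [0.1505, 0.1185, 0.313], 'grasp_force': 32.0547, 'finger_gap': 0.053} yaw 58.72 j6 43.3 Ftool [ 0.45 -1.38  1.84]
```

Emit:
carry_out(
  delta_pos=[
    [0,0,-0.005],
    [0,0,-0.03],
    [0,0,-0.055],
  ],
  dr=[
    [0,0,0.035],
    [0,0,0.07],
    [0,0,0.1],
  ],
)

```text
clock: 16.73
tcp_pos: [0.5712, 0.1565, 0.1954]
eef_rot: [[0.602, 0.799, -0.001], [0.799, -0.602, -0.0], [-0.001, -0.001, -1.0]]
contact_force: [-1.4, 1.5, -4.7]
finger_gap: 0.053
grasp_force: 32.3
```

```bash
python3 st.py
```

```text
{'clock': 16.725, 'tcp_pos': [0.5712, 0.1565, 0.1954], 'contact_force': [-1.356, 1.5262, -4.6531], 'moment': [0.1903, 0.2292, 0.3193], 'grasp_force': 32.3322, 'finger_gap': 0.053} yaw 52.99 j6 49.0 Ftool [ 0.41 -2.    4.65]
```

Emit:
carry_out(
  delta_pos=[
    [0,-0.05,0.05],
    [0,-0.05,0.04],
  ],
  dr=[
    [0,0,0],
    [0,0,0.03],
  ],
)

```text
clock: 16.98
tcp_pos: [0.5711, 0.1566, 0.1951]
eef_rot: [[0.625, 0.78, -0.0], [0.78, -0.625, -0.0], [-0.001, 0.0, -1.0]]
contact_force: [1.8, 1.3, -34.8]
finger_gap: 0.0527
grasp_force: 40.0
```

```bash
python3 st.py
```

```text
{'clock': 16.975, 'tcp_pos': [0.5711, 0.1566, 0.1951], 'contact_force': [1.7862, 1.3459, -34.7773], 'moment': [0.075, -0.3137, -0.0608], 'grasp_force': 39.9717, 'finger_gap': 0.0527} yaw 51.3 j6 50.8 Ftool [ 2.19  0.55 34.78]
```

Emit:
carry_out(
  delta_pos=[
    [0,0,0.2],
    [0,0,0.33],
    [0,0,0.33],
  ],
  dr=[
    [0,0,0],
    [0,0,0],
    [0,0,0],
  ],
)

```text
clock: 17.35
tcp_pos: [0.5712, 0.1566, 0.1926]
eef_rot: [[0.624, 0.781, 0.001], [0.781, -0.624, -0.0], [0.0, 0.0, -1.0]]
contact_force: [-0.4, 0.2, -5.0]
finger_gap: 0.0523
grasp_force: 41.7
```

```bash
python3 st.py
```

```text
{'clock': 17.35, 'tcp_pos': [0.5712, 0.1566, 0.1926], 'contact_force': [-0.3657, 0.1718, -4.9773], 'moment': [-0.038, 0.0284, -0.1013], 'grasp_force': 41.7405, 'finger_gap': 0.0523} yaw 51.37 j6 50.7 Ftool [-0.1  -0.4   4.98]
```

Emit:
carry_out(
  delta_pos=[
    [0,0,0.06],
    [0,0,0.07],
    [0,0,0.07],
  ],
  dr=[
    [0,0,0],
    [0,0,0],
    [0,0,0],
  ],
)

```text
clock: 17.73
tcp_pos: [0.5713, 0.1567, 0.1926]
eef_rot: [[0.624, 0.781, 0.001], [0.781, -0.624, 0.0], [0.001, 0.001, -1.0]]
contact_force: [-1.7, 0.2, 2.2]
finger_gap: 0.053
grasp_force: 42.2
```

```bash
python3 st.py
```

```text
{'clock': 17.725, 'tcp_pos': [0.5713, 0.1567, 0.1926], 'contact_force': [-1.7086, 0.1852, 2.1695], 'moment': [-0.1596, 0.2909, -0.1055], 'grasp_force': 42.159, 'finger_gap': 0.053} yaw 51.38 j6 50.7 Ftool [-0.92 -1.45 -2.17]
```

Emit:
carry_out(
  delta_pos=[
    [0,-0.03,-0.025],
    [0,-0.03,-0.035],
    [0,-0.03,-0.06],
  ],
  dr=[
    [0,0,0.03],
    [0,0,0.06],
    [0,0,0.1],
  ],
)

```text
clock: 18.1
tcp_pos: [0.5712, 0.1567, 0.1926]
eef_rot: [[0.701, 0.714, 0.001], [0.714, -0.701, -0.0], [0.001, 0.001, -1.0]]
contact_force: [0.8, -2.2, 0.9]
finger_gap: 0.0529
grasp_force: 42.2
```

```bash
python3 st.py
```

```text
{'clock': 18.1, 'tcp_pos': [0.5712, 0.1567, 0.1926], 'contact_force': [0.782, -2.1663, 0.9398], 'moment': [-0.3576, -0.0083, 0.3594], 'grasp_force': 42.2038, 'finger_gap': 0.0529} yaw 45.52 j6 56.5 Ftool [-1.    2.08 -0.94]
```

Emit:
carry_out(
  delta_pos=[
    [0,0.03,-0.02],
    [0,0.03,-0.035],
    [0,0.03,-0.055],
  ],
  dr=[
    [0,0,0.03],
    [0,0,0.065],
    [0,0,0.1],
  ],
)

```text
clock: 18.48
tcp_pos: [0.5712, 0.1568, 0.1927]
eef_rot: [[0.768, 0.64, 0.0], [0.64, -0.768, -0.0], [0.0, 0.0, -1.0]]
contact_force: [0.9, -1.1, 0.8]
finger_gap: 0.0528
grasp_force: 42.2
```

```bash
python3 st.py
```

```text
{'clock': 18.475, 'tcp_pos': [0.5712, 0.1568, 0.1927], 'contact_force': [0.9298, -1.1021, 0.8359], 'moment': [-0.2822, 0.0327, 0.3541], 'grasp_force': 42.2, 'finger_gap': 0.0528} yaw 39.8 j6 62.3 Ftool [ 0.01  1.44 -0.84]
```

Emit:
carry_out(
  delta_pos=[
    [0,0,-0.02],
    [0,0,-0.04],
    [0,0,-0.06],
  ],
  dr=[
    [0,0,0.03],
    [0,0,0.065],
    [0,0,0.1],
  ],
)

```text
clock: 18.85
tcp_pos: [0.5711, 0.1568, 0.1934]
eef_rot: [[0.828, 0.56, 0.0], [0.56, -0.828, 0.0], [0.0, 0.0, -1.0]]
contact_force: [0.4, -2.6, 1.3]
finger_gap: 0.0526
grasp_force: 42.2
```

```bash
python3 st.py
```

```text
{'clock': 18.85, 'tcp_pos': [0.5711, 0.1568, 0.1934], 'contact_force': [0.3753, -2.5944, 1.2863], 'moment': [-0.3007, -0.0442, 0.3892], 'grasp_force': 42.2144, 'finger_gap': 0.0526} yaw 34.06 j6 68.0 Ftool [-1.14  2.36 -1.29]
```

Emit:
carry_out(
  delta_pos=[
    [0,0.05,-0.03],
    [0,0.05,-0.055],
    [0,0.05,-0.08],
  ],
  dr=[
    [0,0,0.03],
    [0,0,0.065],
    [0,0,0.1],
  ],
)

```text
clock: 19.23
tcp_pos: [0.5712, 0.1567, 0.1941]
eef_rot: [[0.88, 0.475, -0.0], [0.475, -0.88, 0.001], [-0.0, -0.001, -1.0]]
contact_force: [-1.2, 0.2, 1.2]
finger_gap: 0.0529
grasp_force: 42.2
```

```bash
python3 st.py
```

```text
{'clock': 19.225, 'tcp_pos': [0.5712, 0.1567, 0.1941], 'contact_force': [-1.2076, 0.2112, 1.235], 'moment': [0.1046, 0.2419, 0.3717], 'grasp_force': 42.1972, 'finger_gap': 0.0529} yaw 28.35 j6 73.7 Ftool [-0.96 -0.76 -1.23]
```

Emit:
carry_out(
  delta_pos=[
    [0,0,-0.03],
    [0,0,-0.055],
    [0,0,-0.08],
  ],
  dr=[
    [0,0,0.03],
    [0,0,0.065],
    [0,0,0.1],
  ],
)

```text
clock: 19.6
tcp_pos: [0.5712, 0.1566, 0.1947]
eef_rot: [[0.923, 0.385, -0.001], [0.385, -0.923, 0.0], [-0.0, -0.001, -1.0]]
contact_force: [-1.2, 3.7, -0.7]
finger_gap: 0.0529
grasp_force: 42.1
```

```bash
python3 st.py
```

```text
{'clock': 19.6, 'tcp_pos': [0.5712, 0.1566, 0.1947], 'contact_force': [-1.1913, 3.712, -0.7353], 'moment': [0.4317, 0.297, 0.3048], 'grasp_force': 42.1016, 'finger_gap': 0.0529} yaw 22.62 j6 79.4 Ftool [ 0.33 -3.88  0.74]
```

Emit:
carry_out(
  delta_pos=[
    [0,-0.06,-0.015],
    [0,-0.06,-0.035],
    [0,-0.06,-0.055],
  ],
  dr=[
    [0,0,0.03],
    [0,0,0.06],
    [0,0,0.09],
  ],
)

```text
clock: 19.98
tcp_pos: [0.5711, 0.1567, 0.1952]
eef_rot: [[0.954, 0.3, -0.0], [0.3, -0.954, -0.0], [-0.0, 0.0, -1.0]]
contact_force: [-0.5, 0.5, -1.6]
finger_gap: 0.0527
grasp_force: 42.0
```

```bash
python3 st.py
```

```text
{'clock': 19.975, 'tcp_pos': [0.5711, 0.1567, 0.1952], 'contact_force': [-0.5003, 0.4895, -1.636], 'moment': [0.2109, 0.1764, 0.3273], 'grasp_force': 41.999, 'finger_gap': 0.0527} yaw 17.46 j6 84.6 Ftool [-0.33 -0.62  1.64]
```

Emit:
carry_out(
  delta_pos=[
    [0,0,0.005],
    [0,0,-0.015],
  ],
  dr=[
    [0,0,0.025],
    [0,0,0.05],
  ],
)

```text
clock: 20.23
tcp_pos: [0.5711, 0.1568, 0.1953]
eef_rot: [[0.968, 0.252, -0.0], [0.252, -0.968, -0.0], [-0.0, 0.0, -1.0]]
contact_force: [-0.8, 1.6, -3.6]
finger_gap: 0.0531
grasp_force: 41.9
```

```bash
python3 st.py
```

```text
{'clock': 20.225, 'tcp_pos': [0.5711, 0.1568, 0.1953], 'contact_force': [-0.8012, 1.624, -3.6102], 'moment': [0.1496, 0.108, 0.3497], 'grasp_force': 41.9437, 'finger_gap': 0.0531} yaw 14.62 j6 87.4 Ftool [-0.36 -1.77  3.61]
```

Emit:
carry_out(
  delta_pos=[
    [0,0,0.035],
    [0,0,0.045],
  ],
  dr=[
    [0,0,0],
    [0,0,0],
  ],
)

```text
clock: 20.48
tcp_pos: [0.5711, 0.1568, 0.1953]
eef_rot: [[0.967, 0.254, 0.0], [0.254, -0.967, -0.0], [0.0, 0.0, -1.0]]
contact_force: [-1.6, -0.3, -1.1]
finger_gap: 0.0525
grasp_force: 42.0
```

```bash
python3 st.py
```

```text
{'clock': 20.475, 'tcp_pos': [0.5711, 0.1568, 0.1953], 'contact_force': [-1.5726, -0.3058, -1.0744], 'moment': [0.1128, 0.2606, 0.1302], 'grasp_force': 42.008, 'finger_gap': 0.0525} yaw 14.71 j6 87.4 Ftool [-1.6  -0.1   1.07]
```

Emit:
carry_out(
  delta_pos=[
    [0,0,0.01],
    [0,0,0.0],
  ],
  dr=[
    [0,0,0.025],
    [0,0,0.05],
  ],
)

```text
clock: 20.72
tcp_pos: [0.5709, 0.1567, 0.1928]
eef_rot: [[0.979, 0.204, -0.003], [0.204, -0.979, -0.001], [-0.003, 0.0, -1.0]]
contact_force: [1.3, 0.4, -12.1]
finger_gap: 0.0529
grasp_force: 42.4
```

```bash
python3 st.py
```

```text
{'clock': 20.725, 'tcp_pos': [0.5709, 0.1567, 0.1928], 'contact_force': [1.3049, 0.3577, -12.1138], 'moment': [0.1393, -0.3832, 0.2958], 'grasp_force': 42.3549, 'finger_gap': 0.0529} yaw 11.74 j6 90.3 Ftool [ 1.38 -0.09 12.11]
```

Emit:
carry_out(
  delta_pos=[
    [0,0,0.18],
    [0,0,0.18],
  ],
  dr=[
    [0,0,0],
    [0,0,0],
  ],
)

```text
clock: 20.98
tcp_pos: [0.571, 0.1567, 0.1928]
eef_rot: [[0.979, 0.205, -0.001], [0.205, -0.979, -0.0], [-0.001, 0.0, -1.0]]
contact_force: [0.9, 0.1, -9.0]
finger_gap: 0.0525
grasp_force: 42.5
```

Emit:
carry_out(
  delta_pos=[
    [0,0,0],
    [0,0,0],
    [0,0,0],
    [0,0,-3],
    [0,0,-8],
    [0,0,-14],
    [0,0,-14],
  ],
  dr=[
    [0,0,0],
    [0,0,0],
    [0,0,0],
    [0,0,0],
    [0,0,0],
    [0,0,0],
    [0,0,0],
  ],
  gripper=1,
)

```text
clock: 21.85
tcp_pos: [0.572, 0.157, 0.3414]
eef_rot: [[0.979, 0.205, 0.012], [0.205, -0.979, 0.003], [0.013, 0.0, -1.0]]
contact_force: [0.3, -0.0, -0.2]
finger_gap: 0.0854
grasp_force: 0.0
```

```bash
python3 ptr.py
python3 - <<'E'
from h import *
f=grab_frame("scene");g=grab_frame("top")
S0=cv2.imread("pics/scene0.png")
cv2.imwrite("pics/s4.png",np.hstack([cv2.resize(f["color"][160:230,355:455],(400,300)),cv2.resize(g["color"][180:260,130:230],(400,300))]))
s=read_state();R=s["eef_rot"];p=np.array(s["tcp_pos"]);y=np.degrees(np.arctan2(R[1][0],R[0][0]))
m=((f["color"].max(2)<60)*255).astype(np.uint8);a=blob(m,(230,295,26,20))
m=((g["color"].max(2)<60)*255).astype(np.uint8);b=blob(m,(366,255,24,24));print(tri(f,a[0],g,b[0]))
for yaw in(72,62,80):
  print(yaw,delta(p,y,[.474,-.2665,.30],yaw))
print(p,y)
E
```

```text
(4, array([415.5, 177. ])) (3, array([420., 178.])) (9, array([175.1, 194.3])) (9, array([170.1, 192.3]))
{'clock': 21.95, 'tcp_pos': [0.5714, 0.1569, 0.3347], 'contact_force': [0.2918, 0.2685, -0.9615], 'moment': [-0.0468, -0.0082, 0.0015], 'grasp_force': 0.0, 'finger_gap': 0.0855} yaw 11.85 j6 90.2 Ftool [ 0.34 -0.2   0.96]
(array([ 0.47327533, -0.26600656,  0.03131212]), np.float64(4.011952814734452e-05))
72 (array([-18.18,  39.44,   3.18]), np.float64(-1.05))
62 (array([-18.18,  39.44,   3.18]), np.float64(-0.875))
80 (array([-18.18,  39.44,   3.18]), np.float64(-1.189))
[0.57095207 0.15681529 0.33177858] 11.847472615340974
```

View pics/s4.png

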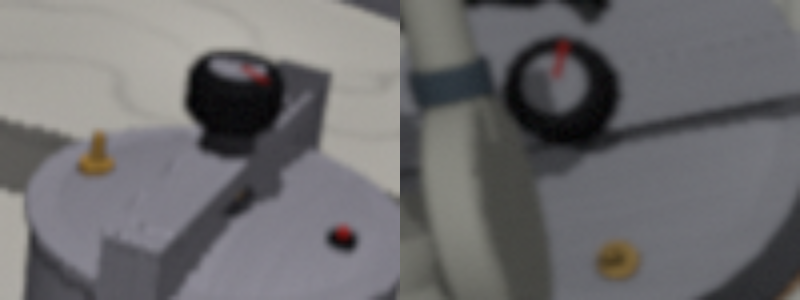

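Emit:
carry_out(
  delta_pos=[
    [-2,4.5,0],
    [-4.5,10,0],
    [-7,15.5,0],
    [-9.6,21,0],
    [-12.1,26.5,2],
    [-14.7,32,6],
    [-16.7,36.5,11],
    [-18.1,39.5,17],
    [-18.1,39.5,22],
    [-18.1,39.5,22],
  ],
  dr=[
    [0,0,0],
    [0,0,0],
    [0,0,0],
    [0,0,0],
    [0,0,0],
    [0,0,0],
    [0,0,0],
    [0,0,0],
    [0,0,0],
    [0,0,0],
  ],
  gripper=0.5,
  force=25,
)

```text
clock: 23.3
tcp_pos: [0.4713, -0.2654, 0.106]
eef_rot: [[0.979, 0.204, -0.011], [0.204, -0.979, 0.007], [-0.009, -0.009, -1.0]]
contact_force: [-0.2, 0.7, 0.2]
finger_gap: 0.0641
grasp_force: 0.0
```

```bash
python3 - <<'E'
from h import *
f=grab_frame("scene");g=grab_frame("top");f=grab_frame("scene")
cv2.imwrite("pics/s5.png",np.hstack([cv2.resize(f["color"][235:335,180:310],(400,300)),cv2.resize(g["color"][225:315,325:445],(400,300))]))
E
python3 st.py
```

```text
{'clock': 23.45, 'tcp_pos': [0.4756, -0.2666, 0.1148], 'contact_force': [1.1559, -0.0033, 1.1358], 'moment': [-0.0344, -0.0277, -0.0523], 'grasp_force': 0.0, 'finger_gap': 0.0642} yaw 11.88 j6 45.3 Ftool [ 1.13  0.24 -1.13]
```

View pics/s5.png

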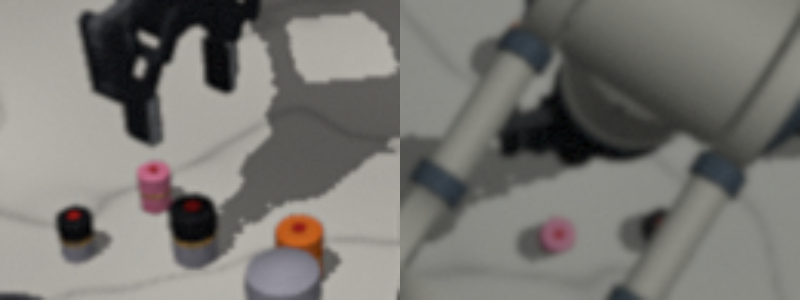

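The open fingers are above the large black weight, at crop (193,230), and its neighbours are clear. Now I descend.

Emit:
carry_out(
  delta_pos=[
    [0,0,4],
    [0,0,7.5],
    [0,0,9.2],
    [0,0,10],
    [0,0,10],
  ],
  dr=[
    [0,0,0],
    [0,0,0],
    [0,0,0],
    [0,0,0],
    [0,0,0],
  ],
)

```text
clock: 24.08
tcp_pos: [0.4759, -0.2671, 0.0147]
eef_rot: [[0.979, 0.206, 0.001], [0.206, -0.979, -0.001], [0.001, 0.001, -1.0]]
contact_force: [0.3, 0.6, -0.1]
finger_gap: 0.0639
grasp_force: 0.0
```

Emit:
carry_out(
  delta_pos=[
    [0,0,0],
    [0,0,0],
    [0,0,0],
    [0,0,0],
    [0,0,0],
    [0,0,0],
    [0,0,0],
    [0,0,0],
  ],
  dr=[
    [0,0,0],
    [0,0,0],
    [0,0,0],
    [0,0,0],
    [0,0,0],
    [0,0,0],
    [0,0,0],
    [0,0,0],
  ],
  gripper=-1,
)

```text
clock: 25.08
tcp_pos: [0.4758, -0.2674, 0.0148]
eef_rot: [[0.979, 0.205, 0.002], [0.205, -0.979, -0.001], [0.002, 0.002, -1.0]]
contact_force: [-1.4, 0.9, 5.4]
finger_gap: 0.0311
grasp_force: 24.9
```

```bash
python3 st.py
```

```text
{'clock': 25.075, 'tcp_pos': [0.4758, -0.2674, 0.0148], 'contact_force': [-1.3558, 0.9419, 5.4415], 'moment': [0.0226, 0.1019, -0.0124], 'grasp_force': 24.8915, 'finger_gap': 0.0311} yaw 11.84 j6 45.2 Ftool [-1.12 -1.19 -5.45]
```

Emit:
carry_out(
  delta_pos=[
    [0,0,-4],
    [0,0,-10],
    [0,0,-16],
    [0,0,-22],
    [0.5,-2,-27],
    [1.8,-7,-28.5],
    [3.3,-13,-28.5],
    [4.9,-19,-28.5],
    [6.4,-25,-28.5],
    [8,-31,-28.5],
    [9.3,-36,-28.5],
    [10.1,-39.3,-26],
  ],
  dr=[
    [0,0,0],
    [0,0,0],
    [0,0,0],
    [0,0,0],
    [0,0,0],
    [0,0,0],
    [0,0,0],
    [0,0,0],
    [0,0,0],
    [0,0,0],
    [0,0,0],
    [0,0,0],
  ],
)

```text
clock: 26.58
tcp_pos: [0.4935, 0.141, 0.2749]
eef_rot: [[0.978, 0.207, 0.004], [0.207, -0.978, 0.001], [0.004, -0.0, -1.0]]
contact_force: [0.3, -0.6, -0.7]
finger_gap: 0.0313
grasp_force: 25.1
```

Emit:
carry_out(
  delta_pos=[
    [0,0,3],
    [0,0,4.5],
    [0,0,4.5],
    [0,0,4.5],
  ],
  dr=[
    [0,0,0],
    [0,0,0],
    [0,0,0],
    [0,0,0],
  ],
)

```text
clock: 27.08
tcp_pos: [0.4937, 0.1381, 0.2298]
eef_rot: [[0.979, 0.204, 0.002], [0.204, -0.979, 0.0], [0.002, 0.0, -1.0]]
contact_force: [-0.2, -0.3, -0.7]
finger_gap: 0.0306
grasp_force: 25.2
```

```bash
python3 st.py; python3 - <<'E'
from h import *
f=grab_frame("scene");g=grab_frame("top")
cv2.imwrite("pics/fs.png",f["color"]);cv2.imwrite("pics/ft.png",g["color"])
cv2.imwrite("pics/s6.png",np.hstack([cv2.resize(f["color"][140:215,345:445],(400,300)),cv2.resize(g["color"][210:285,140:240],(400,300))]))
E
```

```text
{'clock': 27.075, 'tcp_pos': [0.4937, 0.1381, 0.2298], 'contact_force': [-0.1928, -0.3147, -0.6516], 'moment': [-0.0294, -0.0372, 0.0159], 'grasp_force': 25.1577, 'finger_gap': 0.0306} yaw 11.8 j6 90.0 Ftool [-0.25  0.27  0.65]
```

View pics/s6.png

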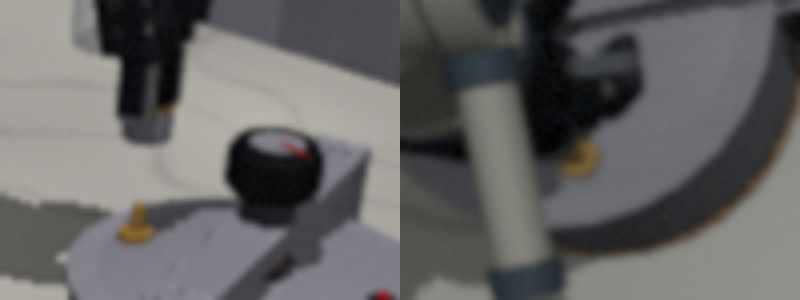

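The weight hangs upright. Its body is at scene (381.7,173) with the vent tip at (379.5,192). I'll check the bias between arm and camera using projections.

```bash
python3 - <<'E'
from h import *
f=grab_frame("scene");g=grab_frame("top")
def proj(f,P):
    R=np.array(f["rotation"]);return cv2.projectPoints(np.array([P],float),cv2.Rodrigues(R.T)[0],-R.T@np.array(f["position"]),f["K"],np.array(f["distortion"]))[0].ravel().round(2)
for n in("weight bottom",(.4937,.1381,.215)),("weight 1cm up",(.4937,.1381,.225)): print(n[0],proj(f,n[1]))
for v in((.4934,.1385),(.4921,.1401)): print(v,[proj(c,(*v,z)) for c in(f,g) for z in(.152,.170)])
print("knob felt",proj(f,(.5713,.1567,.2115)),proj(g,(.5713,.1567,.2115)))
im=f["color"]
for r in range(168,178): print(r,im[r,370:394].max(1))
m=masks(im)["brass"];q=np.argwhere(m[180:205,370:390]);
for r in sorted(set(q[:,0])): c=q[q[:,0]==r][:,1]+370;print(r+180,c.min(),c.max())
m=masks(g["color"])["brass"];q=np.argwhere(m[240:262,174:196]);print(q.min(0)+[240,174],q.max(0)+[240,174])
for nm,c,b in(("s",f,(398,168,34,28)),):
    mm=((c["color"].max(2)<45)*255).astype(np.uint8);print("knob now",blob(mm,b))
E
```

```text
weight bottom [380.99 173.79]
weight 1cm up [381.4  169.83]
(0.4934, 0.1385) [array([378.47, 197.86]), array([379.18, 191.1 ]), array([184.69, 248.23]), array([182.69, 246.75])]
(0.4921, 0.1401) [array([378.45, 197.49]), array([379.16, 190.74]), array([183.88, 248.86]), array([181.87, 247.38])]
knob felt [412.87 183.14] [170.71 203.89]
168 [165 167 167 150  87  41  35  31  21  21  39  60  66  63  78  84  78  88
 129 168 176 174 174 173]
169 [166 167 167 156 114  73  57  51  47  47  53  62  64  64  74  85  81  89
 130 169 177 175 175 175]
170 [165 167 167 166 147 104  69  63  62  64  65  69  66  69  85  88  85  93
 133 171 178 174 176 176]
171 [165 167 167 168 157 118  70  61  65  67  68  70  68  76  89  86  83  95
 139 171 177 174 174 176]
172 [163 165 165 166 156 110  60  56  65  67  69  69  71  78  88  85  81 101
 145 172 176 174 175 176]
173 [161 160 162 164 152 110  67  56  63  65  67  69  71  77  84  83  79 106
 153 174 177 175 176 176]
174 [162 163 163 163 157 134  96  78  72  66  67  67  67  75  82  81  87 120
 160 176 174 176 175 176]
175 [166 166 165 167 170 160 145 130 112  93  85  81  79  84  92  98 117 148
 170 173 176 174 174 175]
176 [168 167 166 169 169 169 168 165 153 142 138 133 131 128 131 139 152 166
 174 174 175 174 175 176]
177 [168 166 168 168 169 170 171 169 170 167 168 166 163 158 157 160 164 172
 173 172 173 174 175 174]
191 379 380
192 379 380
193 378 380
194 378 380
195 378 380
196 376 382
197 375 383
198 375 382
199 375 382
200 376 380
[245 180] [253 188]
knob now (array([412.75053763, 183.88301075]), 387.5, (402, 174, 23, 22))
```

Emit:
carry_out(
  delta_pos=[
    [0,0,2],
    [0,0,3.5],
    [0,0,4],
    [0,0,4.3],
    [0,0,4.5],
    [0,0,4.6],
  ],
  dr=[
    [0,0,0],
    [0,0,0],
    [0,0,0],
    [0,0,0],
    [0,0,0],
    [0,0,0],
  ],
)

```text
clock: 28.02
tcp_pos: [0.4934, 0.1385, 0.1828]
eef_rot: [[0.979, 0.205, 0.001], [0.205, -0.979, 0.0], [0.001, -0.0, -1.0]]
contact_force: [-0.4, 1.1, -0.9]
finger_gap: 0.0307
grasp_force: 25.2
```

```bash
python3 st.py
```

```text
{'clock': 28.025, 'tcp_pos': [0.4934, 0.1385, 0.1828], 'contact_force': [-0.4321, 1.1307, -0.9136], 'moment': [0.1015, 0.0638, 0.0055], 'grasp_force': 25.1696, 'finger_gap': 0.0307} yaw 11.85 j6 90.0 Ftool [-0.19 -1.2   0.91]
```

Emit:
carry_out(
  delta_pos=[
    [0,0,0.2],
    [0,0,0.4],
    [0,0,0.6],
    [0,0,0.6],
  ],
  dr=[
    [0,0,0],
    [0,0,0],
    [0,0,0],
    [0,0,0],
  ],
)

```text
clock: 28.52
tcp_pos: [0.4931, 0.1387, 0.1761]
eef_rot: [[0.979, 0.206, -0.0], [0.206, -0.979, 0.0], [-0.0, -0.0, -1.0]]
contact_force: [0.0, 1.2, -0.8]
finger_gap: 0.031
grasp_force: 25.1
```

```bash
python3 st.py
```

```text
{'clock': 28.525, 'tcp_pos': [0.4931, 0.1387, 0.1761], 'contact_force': [0.0316, 1.2274, -0.7726], 'moment': [0.293, 0.0268, -0.0318], 'grasp_force': 25.1384, 'finger_gap': 0.031} yaw 11.86 j6 90.0 Ftool [ 0.28 -1.19  0.77]
```

Emit:
carry_out(
  delta_pos=[
    [0,-0.02,0.2],
    [0,-0.02,0.4],
    [0,-0.02,0.6],
    [0,-0.02,0.7],
    [0,-0.02,0.7],
  ],
  dr=[
    [0,0,0],
    [0,0,0],
    [0,0,0],
    [0,0,0],
    [0,0,0],
  ],
)

```text
clock: 29.15
tcp_pos: [0.4931, 0.1387, 0.1692]
eef_rot: [[0.979, 0.205, -0.0], [0.205, -0.979, -0.0], [-0.0, 0.0, -1.0]]
contact_force: [0.0, 1.2, -1.4]
finger_gap: 0.0307
grasp_force: 25.2
```

```bash
python3 st.py
```

```text
{'clock': 29.15, 'tcp_pos': [0.4931, 0.1387, 0.1692], 'contact_force': [0.0246, 1.2011, -1.3752], 'moment': [0.258, 0.0618, -0.0065], 'grasp_force': 25.1584, 'finger_gap': 0.0307} yaw 11.85 j6 90.1 Ftool [ 0.27 -1.17  1.38]
```

Underside is at about 0.154 and not yet seated, so I go on in small steps.

Emit:
carry_out(
  delta_pos=[
    [0,0,0.1],
    [0,0,0.2],
    [0,0,0.25],
    [0,0,0.25],
  ],
  dr=[
    [0,0,0],
    [0,0,0],
    [0,0,0],
    [0,0,0],
  ],
)

```text
clock: 29.65
tcp_pos: [0.4934, 0.1387, 0.1689]
eef_rot: [[0.979, 0.205, 0.002], [0.205, -0.979, 0.0], [0.002, 0.0, -1.0]]
contact_force: [-2.4, 1.6, 7.6]
finger_gap: 0.0314
grasp_force: 25.8
```

```bash
python3 st.py
```

```text
{'clock': 29.65, 'tcp_pos': [0.4934, 0.1387, 0.1689], 'contact_force': [-2.3846, 1.5503, 7.5547], 'moment': [0.2074, 0.5528, 0.0628], 'grasp_force': 25.7885, 'finger_gap': 0.0314} yaw 11.85 j6 90.0 Ftool [-2.   -2.01 -7.56]
```

Emit:
carry_out(
  delta_pos=[
    [0,0,-0.12],
    [0,0,-0.12],
  ],
  dr=[
    [0,0,0],
    [0,0,0],
  ],
)

```text
clock: 29.9
tcp_pos: [0.4933, 0.1387, 0.1689]
eef_rot: [[0.979, 0.205, 0.001], [0.205, -0.979, 0.0], [0.001, -0.0, -1.0]]
contact_force: [-2.4, 1.5, 5.0]
finger_gap: 0.0306
grasp_force: 25.6
```

Emit:
carry_out(
  delta_pos=[
    [0,0,0],
    [0,0,0],
    [0,0,0],
    [0,0,0],
    [0,0,-1.5],
    [0,0,-4],
    [0,0,-9],
    [-3,0,-14],
    [-7,0,-16],
    [-12,0,-18],
    [-12,0,-18],
  ],
  dr=[
    [0,0,0],
    [0,0,0],
    [0,0,0],
    [0,0,0],
    [0,0,0],
    [0,0,0],
    [0,0,0],
    [0,0,0],
    [0,0,0],
    [0,0,0],
    [0,0,0],
  ],
  gripper=0.25,
)

```text
clock: 31.28
tcp_pos: [0.3739, 0.1137, 0.3533]
eef_rot: [[0.979, 0.206, 0.009], [0.206, -0.979, 0.002], [0.009, -0.0, -1.0]]
contact_force: [0.8, 0.9, 0.4]
finger_gap: 0.0533
grasp_force: 0.0
```

```bash
python3 st.py; python3 - <<'E'
from h import *
f=grab_frame("scene");g=grab_frame("top");f=grab_frame("scene")
cv2.imwrite("pics/s7.png",np.hstack([cv2.resize(f["color"][150:240,345:465],(400,300)),cv2.resize(g["color"][165:270,110:250],(400,300))]))
m=masks(f["color"])["red"];a=blob(m,(370,172,20,18));m=masks(g["color"])["red"];
print(a)
try:
    b=blob(m,(172,235,26,24));print(b,tri(f,a[0],g,b[0]))
except Exception as e: print(e)
print(plane(f,a[0],.152+.044), plane(f,a[0],.154+.044))
E
```

```text
{'clock': 31.275, 'tcp_pos': [0.3739, 0.1137, 0.3533], 'contact_force': [0.7534, 0.8593, 0.4247], 'moment': [0.0005, -0.0375, 0.017], 'grasp_force': 0.0, 'finger_gap': 0.0533} yaw 11.86 j6 90.1 Ftool [ 0.92 -0.69 -0.42]
(array([380.5, 180.5]), 3.0, (379, 180, 4, 2))
(array([179.43809524, 244.97142857]), 17.5, (177, 243, 6, 5)) (array([0.49280367, 0.13916242, 0.19711037]), np.float64(0.0012806495514465055))
[0.49153317 0.14201859 0.196     ] [0.49421014 0.13822909 0.198     ]
```

View pics/s7.png

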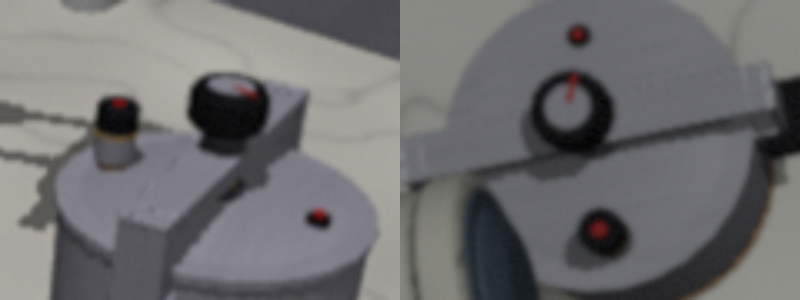

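The weight stands upright over the vent, with its red dot at (380.5,180.5) and top at about 0.197 m, so its underside is at about 0.153 m on the collar. The pointer hasn't moved since the second click and the arm is clear, so I'm handing in.

```bash
python3 -c "
from cell import *
print(finish_job())"
```

```text
the job is handed in; nothing more can be done
None
```

The job is handed in at about 31 s: the knob was tightened through two clicks, with about 1 N of upward pull read just before the second (the first came at about 5 N). The pressure weight then stands upright on the vent collar, the mills and cup were not touched, and no verdict on the result came back.

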